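# Shut the battery cover and hold the dead-man handle in notch three

### The arm

A 6-joint arm with a two-finger parallel gripper is mounted at the origin on the work surface. World frame = base frame: x ahead of the robot, y to its left, z up, the work surface at z = 0. Lengths are in mm, angles in rad, forces in N, time in s.
With the tool pointing down it reaches from about 350 to 775 mm from the base axis. Payload 7.3 kg.
Tool frame: the origin (TCP) lies on the centre line of the jaws, within the pads' length; the fingertips stand 22 mm ahead of it and the grasp point (between the pads) lies 3 mm ahead of it; z points along the fingers, y is the direction in which the jaws open and shut (so a half turn about z gives the same grasp; the last joint's range is limited). The gripper opens to 92 mm and grips with 3 to 60 N. Pads are 19 mm wide; open, the fingers measure 130 mm over their backs; the gripper's body (75 mm by 190 mm) begins 47 mm behind the grasp point.
Start: joints at [0.964, 0.342, 1.524, -0, 1.275, -0.146], TCP at [233.437, 470.266, 248.741] pointing down, gripper open.
Joint ranges: [-2.53, 2.53], [-0.77, 2.02], [0.04, 2.7], [-1, 4.14], [0.28, 2.66], [-3.11, 3.11]. Speed limits (rad/s): [2.57, 2.57, 3.14, 3.14, 3.14, 3.14].

### API

Orientations are given as [roll, pitch, yaw] about the fixed x, y, z axes, in that order (R = Rz(yaw) Ry(pitch) Rx(roll)).
In Python, from plant import bot gives the robot as it stands.
- The arm moves only by the tool play_rows, never from a script. Its argument "moves" is one flat list of numbers, 5 for each row, row after row: the closure in counts, from 0 (fully open) to 255 (shut), then the shift along the tool's x, y, z in mm, then the turn about the tool's z in degrees. A call has 1 to 8 rows; each row is the pose to reach, as a shift and turn from the pose commanded when the call began, along the tool's axes at that moment; what a row does not reach only later rows make up. A row lasts 1/12 s, in which the tool goes at most 41.7 mm and 7.16 degrees, less where a joint would pass 70% of its speed; a pose out of reach is approached as far as the arm can. A call with a gripper value outside its range is refused whole. The fingers move at their own pace and stop on an object; the grip force is fixed at half the most. Time passes only in rows, so rows that repeat a pose let the fingers close. It gives the time, the measured TCP pose, the force and the opening at its end, in the units of the state.
- bot.get_obs(): the state, without advancing time (a new reading comes with each control period).
- bot.capture(name): name is "side" or "top" or "wrist"; returns a dict with "color" (384x512x3 uint8, red, green, blue), "fx", "fy", "cx", "cy" (pixels), "world_to_cam" (4x4, takes a point from world to camera coordinates); the wrist camera has in their place "T_tool_cam" (4x4, takes a point from camera to tool coordinates, whose origin is the TCP and whose axes are the flange's). Camera axes: x right, y down, z forward; pixel columns grow to the right and rows downward; lengths in mm; the calibration is good to about 2 mm. A picture is of the moment at which its call begins: read the wrist's pose just before it. There is no depth.
- bot.close_job(): hands the job in, once; it reports no verdict.
The state is a dict: "time": time; "joint_positions": joint angles; "dq": joint speeds; "tau": joint torques, N m; "tool_pos": TCP position; "tcp_rot": TCP orientation; "contact_force": force on the tool from outside, world axes, zero at the start; "moment": the same for the moment, N m; "grip_width": finger opening in mm.
Only numpy, scipy, OpenCV 4.12 (cv2) and the standard library are available. Lean on these libraries where they do the work, as an engineer would, in place of code of your own. Each camera call takes 0.05 s, during which the arm holds its last target.

### The job

The train controller has just been given fresh batteries: slide its flat battery cover shut until it is fully home, and only then push the spring-return speed handle by its upright knob, clockwise past the first and second notches into the third. Hold it there against its spring: the program finishes with the gripper still at the knob, keeping the handle in the third notch. Leave the models and oddments around it, and the spent battery on its deck, where they are.

Things in the scene. Friction and masses are not known exactly. Their poses are not given: they have to be found in the camera images.
- controller: Grey desk box of a wireless train controller, fixed to the bench: 160 mm deep (x), 320 wide (y), flat deck 55 mm up. Origin: centre of its underside; +x points away from the operator, +y to his left, z up. Battery compartment with sliding cover at y = -105 mm, rotary handle at y = +75. Between them a detent housing 14 mm high (y = +23) and an aerial 45 mm high (x = +66, y = -20).
- cover (a joint): Slide of the battery cover, in m: 0 = fully home over the compartment, against its end stop; 0.060 = fully open. It closes towards the controller's +x and stays where it is left; about 2 N of friction. It starts 28 to 58 mm open.
- cover_grip (a point): Middle of the grip rib on the cover, 10 mm above the deck; axes as the controller's. The cover is a plate 70 (x) x 66 (y) x 4 mm lying on the deck between guide rails 10 mm high. The rib stands on its middle: 8 mm thick along x, 36 long along y, top 16 mm above the deck (12 above the plate). Cover home: this point at x = +35, y = -105 mm of the controller.
- handle (a joint): Handle angle, rad: 0 = off, where its spring returns it whenever let go; grows clockwise seen from above. Bumps at about 0.25, 0.70, 1.15; behind each a notch: first 0.475, second 0.925, third 1.375 (in it from 1.27 on); hard stop 1.50. The notches do not hold it: the spring pulls back with 0.13 Nm at off, 0.27 Nm in the third (2 to 4.5 N at the knob); the bumps ask up to 0.12 Nm (2 N) more.
- pivot (a point): The handle's upright turning axis where it meets the deck; axes as the controller's, 75 mm to its +y side. Raised pips on the deck 76 mm from it mark off (a bar) and notches one, two and three (one, two and three pips).
- knob: Upright round knob on the handle's flat arm: 20 mm across, 41 tall, 60 mm from the pivot axis, spinning freely; arm 13 mm wide. Origin: centre of its underside, on the arm's top, 25 mm above the deck. Seen from the pivot it lies 131 degrees anticlockwise from the controller's +x at off (x = -39, y = +120 mm of the controller), 52 degrees in the third notch (x = +37, y = +122).
- knob_mid (a point): Middle of the knob at grasp height, 47 mm above the deck.
- pickup: Bystander: model pickup, 84 x 30 x 32 mm. Origin: centre of its underside.
- sedan: Bystander: model saloon car, 84 x 30 x 30 mm. Origin: centre of its underside.
- wagon: Bystander: model goods wagon, 140 x 36 x 48 mm. Origin: centre of its underside.
- jar: Bystander: small paint jar, 36 mm across, 42 mm tall. Origin: centre of its underside.
- screwdriver: Bystander: small screwdriver, 140 mm long, lying on the bench. Origin: middle of its length, on the bench.
- dead_cell: Bystander: spent block battery, 46 x 26 x 17 mm, lying on the controller's deck between battery cover and handle. Origin: centre of its underside.
- tree: Bystander: model fir tree on a round foot 42 mm across, 111 mm tall. Origin: centre of its underside.

How it is judged (in metres and radians):
On the way, in this order (a step that is already met when the one before it is completed fails the run):
1. the battery cover is slid fully home while the handle is still at off (value of joint cover below 0.003 m and value of joint handle below 0.2 rad), for 0.2 s.
2. the fingers hold the handle, by its knob, in the third notch (value of joint handle above 1.25 rad and contact force between the fingers and knob above 1 N), for 0.5 s.
At the end, for the whole second after the job is handed in: the battery cover is home (within 3 mm), and the fingers, touching the knob with more than 1 N, keep the handle still in the third notch (1.25 rad to its stop) through the last second (all of step 2 and value of joint cover below 0.003 m and velocity of joint handle between -0.15 and 0.15 rad/s); the arm keeps its last pose, push and grip.
It fails at once if the handle is turned off its rest (more than 0.25 rad) while the battery cover is not home (more than 4 mm open) (value of joint handle above 0.25 rad and value of joint cover above 0.004 m).
It fails at once if a bystander is moved by more than 30 mm (distance of any of pickup, sedan, wagon, jar, screwdriver, dead_cell, tree from where it was at the start of the episode above 0.03 m).
It fails at once if the tree or the jar is knocked over (angle between any of tree, jar's own z axis and vertical above 0.6 rad).
It also fails if it takes over 45 s, if anything falls off the work surface, if the arm or the gripper's body presses on something with over 40 N, if the wrist force passes 120 N, or if a joint passes its speed limit or range.

## Working session

There is one attempt and no reset: what is moved stays moved. The work goes in short steps, Python scripts to look and compute and a tool call to move; the robot and the scene stay as the last step left them, time stands still between calls to the robot, and variables do not carry over. Pictures are saved under pics/ and viewed, and the job is handed in when it is done.

Besides the shell and the picture viewer there is one more tool, called after "Emit:" as name(argument=value, ...) on one line, values as JSON. play_rows: Moves the arm, as the interface text tells. Its arguments: {"type":"object","properties":{"moves":{"type":"array","items":{"type":"number"}}},"required":["moves"]}

```bash
mkdir -p pics; ls; python3 - <<'E'
from plant import bot
import cv2,numpy as np
print(bot.get_obs())
for n in ["top","side","wrist"]:
    c=bot.capture(n); cv2.imwrite(f"pics/{n}0.png",c["color"][:,:,::-1])
    print(n,{k:(np.round(v,4).tolist() if not np.isscalar(v) else v) for k,v in c.items() if k!="color"})
E
```

```text
pics
{'time': 0.0, 'joint_positions': array([ 9.64024572e-01,  3.42714496e-01,  1.52502357e+00,  9.38122565e-06,
        1.27538961e+00, -1.45992812e-01]), 'dq': array([ 3.87176215e-04, -6.29043374e-05,  7.30645268e-05, -4.18356334e-04,
        6.57826846e-04, -1.27709638e-03]), 'tau': array([ 5.38623990e-04, -4.31252074e+01, -2.44216079e+01,  7.18873786e-02,
        5.59697184e-02, -1.56639476e-04]), 'tool_pos': array([233.19783167, 469.94807836, 248.04691902]), 'tcp_rot': array([-3.14007527e+00, -2.32182077e-04,  2.68081080e+00]), 'contact_force': array([-0.11125155, -0.21044079,  0.37252034]), 'moment': array([-0.03985217,  0.02338978,  0.02406404]), 'grip_width': 91.66211885890573}
top {'fx': 468.0095867771711, 'fy': 468.0095867771711, 'cx': 250.72287795236124, 'cy': 190.99580278738577, 'world_to_cam': [[-0.0031, -1.0, 0.0072, 35.5401], [-0.9873, 0.0019, -0.1588, 592.6324], [0.1588, -0.0076, -0.9873, 1140.553], [0.0, 0.0, 0.0, 1.0]]}
side {'fx': 405.6023485889152, 'fy': 405.6023485889152, 'cx': 263.102299212794, 'cy': 193.60901148280016, 'world_to_cam': [[0.778, -0.6282, -0.0017, -425.9159], [-0.4657, -0.5749, -0.6728, 359.6389], [0.4217, 0.5242, -0.7398, 657.0657], [0.0, 0.0, 0.0, 1.0]]}
wrist {'fx': 297.4343306544932, 'fy': 297.4343306544932, 'cx': 252.61126315903687, 'cy': 193.82537215295153, 'T_tool_cam': [[-0.0004, -0.9613, -0.2757, 76.017], [1.0, -0.0005, 0.0005, -0.4511], [-0.0006, -0.2757, 0.9613, -136.2173], [0.0, 0.0, 0.0, 1.0]]}
```

View pics/top0.png

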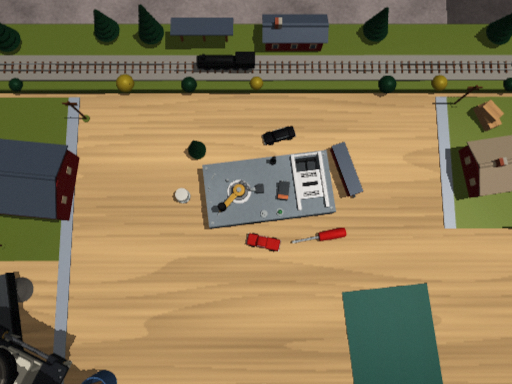

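View pics/side0.png

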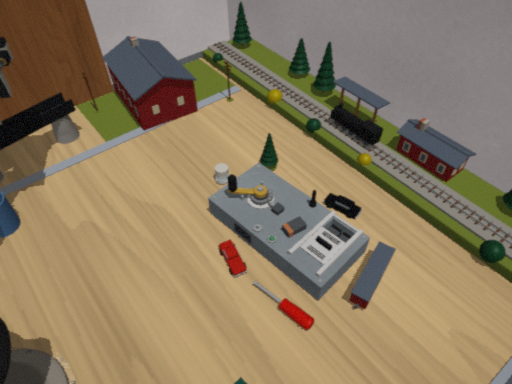

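View pics/wrist0.png

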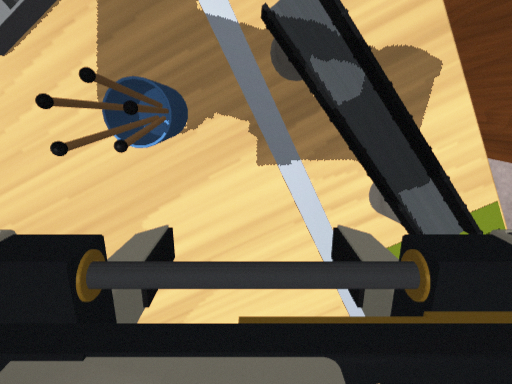

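```bash
python3 - <<'E'
import cv2
i=cv2.imread("pics/top0.png")[120:260,175:370]
cv2.imwrite("pics/top0z.png",cv2.resize(i,None,fx=4,fy=4,interpolation=cv2.INTER_CUBIC))
i=cv2.imread("pics/side0.png")[150:300,200:390]
cv2.imwrite("pics/side0z.png",cv2.resize(i,None,fx=4,fy=4,interpolation=cv2.INTER_CUBIC))
E
```

```text
(no output)
```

View pics/top0z.png

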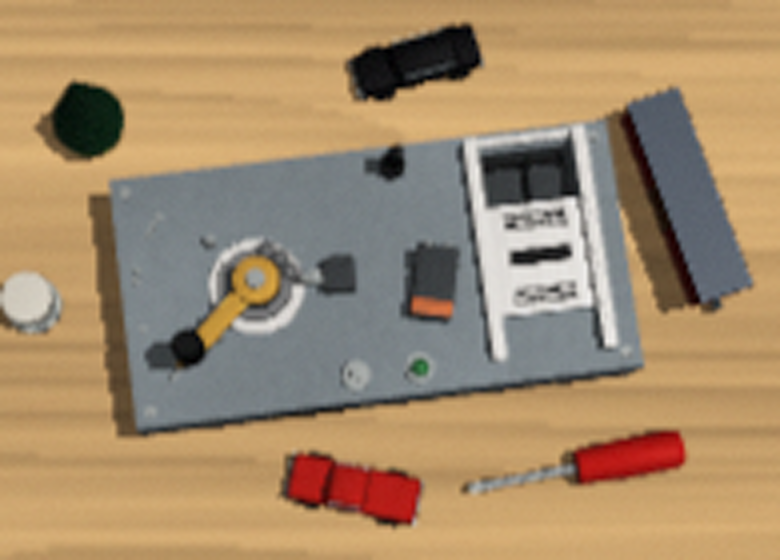

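View pics/side0z.png

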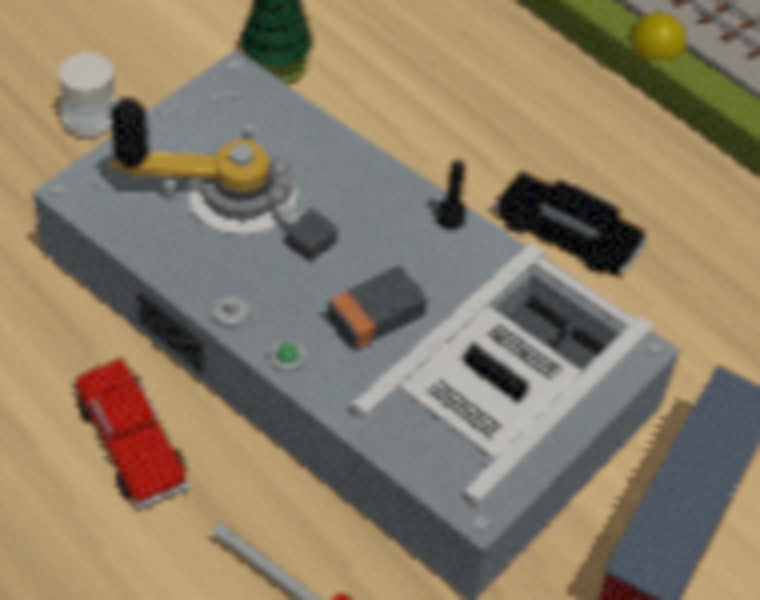

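```bash
cat > h.py <<'E'
import numpy as np,cv2
from scipy.optimize import least_squares
from plant import bot
def cam(n):
    c=bot.capture(n); return c
def proj(c,P):
    P=np.atleast_2d(P); W=c["world_to_cam"]; q=P@W[:3,:3].T+W[:3,3]
    return np.c_[c["fx"]*q[:,0]/q[:,2]+c["cx"],c["fy"]*q[:,1]/q[:,2]+c["cy"]]
def back(c,uv,z):
    W=c["world_to_cam"]; R=W[:3,:3];o=-R.T@W[:3,3]
    d=R.T@np.array([(uv[0]-c["cx"])/c["fx"],(uv[1]-c["cy"])/c["fy"],1]); return o+d*(z-o[2])/d[2]
def c2w(p,P):
    P=np.atleast_2d(P).astype(float); c,s=np.cos(p[2]),np.sin(p[2])
    return np.c_[p[0]+c*P[:,0]-s*P[:,1],p[1]+s*P[:,0]+c*P[:,1],P[:,2]]
E
python3 - <<'E'
from h import *
t=cam("top");s=cam("side")
zt=lambda a:[(a[0]+.5)/4-.5+175,(a[1]+.5)/4-.5+120]
zs=lambda a:[(a[0]+.5)/4-.5+200,(a[1]+.5)/4-.5+150]
# deck corners FL,NL,NR,FR ; pivot top? skip
C=np.array([[80,160,55],[-80,160,55],[-80,-160,55],[80,-160,55]])
T=np.array([zt(a) for a in [(110,183),(137,428),(643,363),(607,121)]])
S=np.array([zs(a) for a in [(237,54),(38,195),(484,545),(678,352)]])
for nm,ct,cs in [("top",1,0),("side",0,1),("both",1,1)]:
    f=lambda p:np.r_[ct*(proj(t,c2w(p,C))-T).ravel(),cs*(proj(s,c2w(p,C))-S).ravel()]
    r=least_squares(f,[550,0,0]); print(nm,r.x,np.round(r.fun,1))
p=r.x; np.save("pose.npy",p)
w2c=lambda w:(np.array([[np.cos(p[2]),np.sin(p[2])],[-np.sin(p[2]),np.cos(p[2])]])@(w[:2]-p[:2])).round(1)
for nm,uv,z in [("rib",(541,254),71),("knob",(188,346),55+66),("cell",(433,280),72),("hub",(256,278),90),("aerial",(392,158),100),("wagon",(688,195),48),("jar",(28,298),42),("tree",(85,118),90),("pickup",(353,488),28),("sedan",(415,62),28),("sdhandle",(630,455),10),("sdtip",(468,488),5)]:
    w=back(t,zt(uv),z); print(nm,w.round(1),w2c(w))
for nm,uv,z in [("rib",(497,366),71),("knob",(129,105),120),("tree tip z",(275,-20),111)]:
    w=back(s,zs(uv),z); print(nm,w.round(1),w2c(w))
E
```

```text
top [ 5.99834658e+02 -1.04921591e+01  1.24065355e-01] [-0.3 -0.7  0.1  0.5  0.5  0.6 -0.2 -0.5 -0.  -0.  -0.  -0.   0.   0.
  0.  -0. ]
side [ 6.01044200e+02 -1.02013218e+01  1.18909104e-01] [-0.  -0.  -0.  -0.   0.   0.  -0.  -0.  -0.2 -1.2 -1.1 -0.9  0.2  1.5
  1.  -0.6]
both [ 6.00442885e+02 -1.04037368e+01  1.21524369e-01] [-0.3 -1.1 -0.1  0.1  0.4  0.6 -0.2 -0.6 -0.5 -1.  -1.4 -0.6  0.2  1.7
  0.9 -0.5]
rib [ 608.5 -113.5   71. ] [  -4.5 -103.3]
knob [544.8 103.5 121. ] [-41.5 119.8]
cell [592.  -45.7  72. ] [-12.6 -34.1]
hub [590.5  63.9  90. ] [-0.8 75. ]
aerial [663.3 -19.5 100. ] [ 61.3 -16.6]
wagon [ 650.8 -211.7   48. ] [  25.6 -205.9]
jar [585.8 209.8  42. ] [ 12.2 220.3]
tree [691.2 170.   90. ] [112.  168.1]
pickup [465.7   3.5  28. ] [-132.1   30.1]
sedan [744.6 -39.3  28. ] [139.5 -46.2]
sdhandle [ 487.4 -176.3   10. ] [-132.3 -150.9]
sdtip [466.7 -71.7   5. ] [-140.2  -44.6]
rib [ 609.5 -114.5   71. ] [  -3.7 -104.5]
knob [548.5 105.8 120. ] [-37.4 121.7]
tree tip z [678.5 142.7 111. ] [ 96.1 142.5]
```

Emit:
play_rows(moves=[255, -34, -22.5, 0, 7, 255, -68, -45, 0, 14, 255, -102, -67.5, 0, 21, 255, -136, -90, 0, 28, 255, -170, -112.5, 0, 35, 255, -204, -135, 0, 42, 255, -238, -157.5, 0, 49, 255, -272, -180, 0, 56.6])

```text
time: 0.92
tool_pos: [397.5, 186.3, 248.9]
tcp_rot: [3.141, -0.0, 1.695]
contact_force: [0.4, 0.9, 0.1]
grip_width: 42.9
```

Emit:
play_rows(moves=[255, -38, 16, 0, 0, 255, -76, 32, 0, 0, 255, -114, 49, 0, 0, 255, -152, 65, 0, 0, 255, -190, 81, 0, 0, 255, -228, 97, 0, 0, 255, -266, 114, 0, 0, 255, -302, 129, 0, 0])

```text
time: 1.58
tool_pos: [564.8, -96.9, 248.6]
tcp_rot: [3.141, -0.0, 1.7]
contact_force: [1.0, 1.0, 0.5]
grip_width: 0.5
```

Emit:
play_rows(moves=[255, -12, 5, 30, 0, 255, -24, 10, 65, 0, 255, -24, 10, 100, 0, 255, -24, 10, 125, 0, 255, -24, 10, 125, 0])

```text
time: 2.0
tool_pos: [573.8, -116.5, 117.9]
tcp_rot: [-3.132, -0.005, 1.7]
contact_force: [-0.8, 0.5, -0.8]
grip_width: 0.5
```

```bash
cat > look.py <<'E'
from h import *
import sys
k=sys.argv[1]
o=bot.get_obs(); print({a:np.round(o[a],3) for a in ["time","tool_pos","tcp_rot","contact_force","grip_width","joint_positions"]})
a=bot.capture("top")["color"][120:260,175:370,::-1]; b=bot.capture("side")["color"][130:300,200:390,::-1]; w=bot.capture("wrist")["color"][:,:,::-1]
f=lambda i,s:cv2.resize(i,None,fx=s,fy=s,interpolation=cv2.INTER_CUBIC)
a=f(a,2.05);b=f(b,2.1);w=f(w,0.78)
H=300
im=np.zeros((600,800,3),np.uint8)
im[:a.shape[0],:a.shape[1]]=a[:, :400]; bb=b[:, :400]; im[:min(300,bb.shape[0]),400:400+bb.shape[1]]=bb[:300]
im[300:600,:400]=w[:300,:400] if w.shape[0]>=300 else 0
cv2.imwrite(f"pics/{k}.png",im)
E
python3 look.py a1
```

```text
{'time': np.float64(2.0), 'tool_pos': array([ 573.772, -116.488,  117.884]), 'tcp_rot': array([-3.132, -0.005,  1.7  ]), 'contact_force': array([-0.782,  0.488, -0.753]), 'grip_width': np.float64(0.492), 'joint_positions': array([-0.331,  0.584,  1.514,  0.   ,  1.054, -0.46 ])}Traceback (most recent call last):
  File "look.py", line 11, in <module>
    im[300:600,:400]=w[:300,:400] if w.shape[0]>=300 else 0
    ~~^^^^^^^^^^^^^^
ValueError: could not broadcast input array from shape (300,399,3) into shape (300,400,3)
```

```bash
sed -i 's/w=f(w,0.78)/w=cv2.resize(w,(400,300))/' look.py; python3 look.py a1
```

```text
{'time': np.float64(2.15), 'tool_pos': array([ 577.885, -117.295,  125.154]), 'tcp_rot': array([3.140e+00, 1.000e-03, 1.701e+00]), 'contact_force': array([0.81 , 0.125, 0.316]), 'grip_width': np.float64(0.698), 'joint_positions': array([-0.33 ,  0.576,  1.506,  0.   ,  1.058, -0.46 ])}
```

View pics/a1.png

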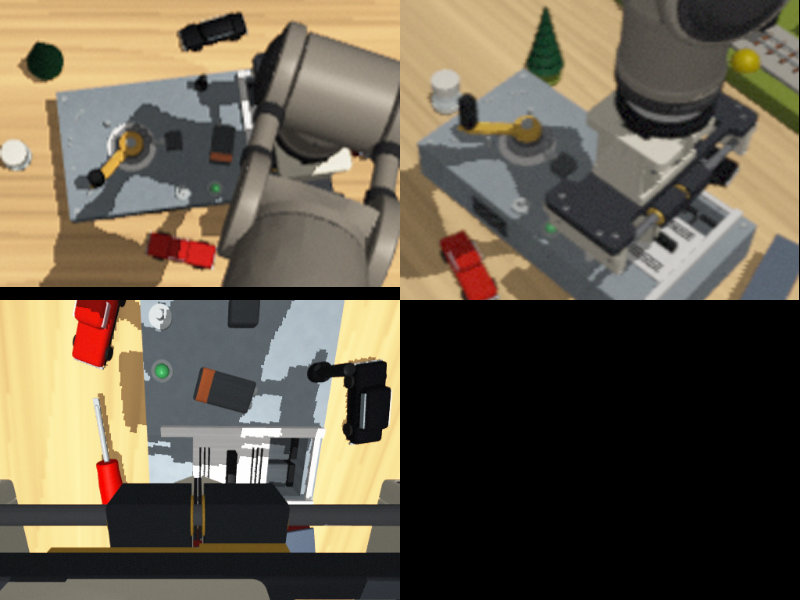

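```bash
cat >> h.py <<'E'
from scipy.spatial.transform import Rotation as Rn
def wback(uv,z):
    o=bot.get_obs(); c=bot.capture("wrist"); T=c["T_tool_cam"]; R=Rn.from_euler("xyz",o["tcp_rot"]).as_matrix()
    d=R@T[:3,:3]@np.array([(uv[0]-c["cx"])/c["fx"],(uv[1]-c["cy"])/c["fy"],1]); q=R@T[:3,3]+o["tool_pos"]
    return q+d*(z-q[2])/d[2]
def w2c(w,p=np.load("pose.npy")):
    return (np.array([[np.cos(p[2]),np.sin(p[2])],[-np.sin(p[2]),np.cos(p[2])]])@(w[:2]-p[:2])).round(1)
E
python3 - <<'E'
from h import *
f=512/400
for nm,u,v,z in [("rib top-visible end left",227,452,71),("rib end right",237,452,71),("led",161,370,60),("cell near",224,390,72),("far rail corner",322,430,65)]:
    w=wback((u*f,(v-300)*f),z); print(nm,w.round(1),w2c(w))
c=bot.capture("wrist")["color"][:,:,::-1]; cv2.imwrite("pics/w2.png",cv2.resize(c[140:260,150:420],None,fx=2.9,fy=2.9))
E
```

```text
rib top-visible end left [599.6 -94.8  71. ] [-11.1 -83.7]
rib end right [607.8 -93.6  71. ] [ -2.8 -83.5]
led [535.7 -35.4  60. ] [-67.3 -16.9]
cell near [587.8 -44.2  72. ] [-16.6 -32. ]
far rail corner [676.8 -66.1  65. ] [ 69.1 -64.5]
```

View pics/w2.png

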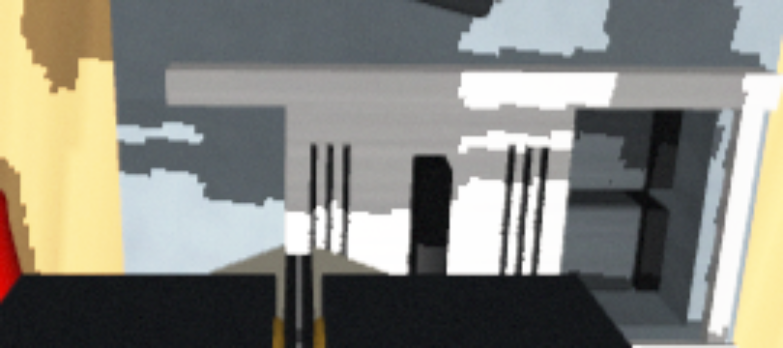

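Emit:
play_rows(moves=[255, 0, -5, 5, 0, 255, 0, -5, 20, 0, 255, 0, -5, 32, 0, 255, 0, -5, 38, 0, 255, 0, -5, 38, 0, 255, 0, -5, 38, 0])

```text
time: 3.1
tool_pos: [571.9, -117.9, 85.5]
tcp_rot: [-3.141, -0.0, 1.701]
contact_force: [0.6, -0.8, 1.3]
grip_width: 0.6
```

Emit:
play_rows(moves=[255, 0, 6, 0, 0, 255, 0, 12, 0, 0, 255, 0, 18, 0, 0, 255, 0, 24, 0, 0, 255, 0, 30, 0, 0, 255, 0, 36, 0, 0, 255, 0, 42, 0, 0, 255, 0, 42, 0, 0])

```text
time: 3.77
tool_pos: [615.2, -112.4, 86.0]
tcp_rot: [3.14, 0.001, 1.701]
contact_force: [-0.4, -0.2, 1.4]
grip_width: 0.6
```

```bash
python3 look.py a2; python3 - <<'E'
from h import *
print(w2c(bot.get_obs()["tool_pos"]))
c=bot.capture("wrist")["color"][:,:,::-1]; cv2.imwrite("pics/w3.png",cv2.resize(c[100:260,100:420],None,fx=2.4,fy=2.4))
E
```

```text
{'time': np.float64(3.767), 'tool_pos': array([ 615.207, -112.378,   86.001]), 'tcp_rot': array([3.140e+00, 1.000e-03, 1.701e+00]), 'contact_force': array([-0.403, -0.19 ,  1.433]), 'grip_width': np.float64(0.648), 'joint_positions': array([-0.303,  0.68 ,  1.43 ,  0.   ,  1.03 , -0.433])}
[   0.8 -102.5]
```

View pics/w3.png

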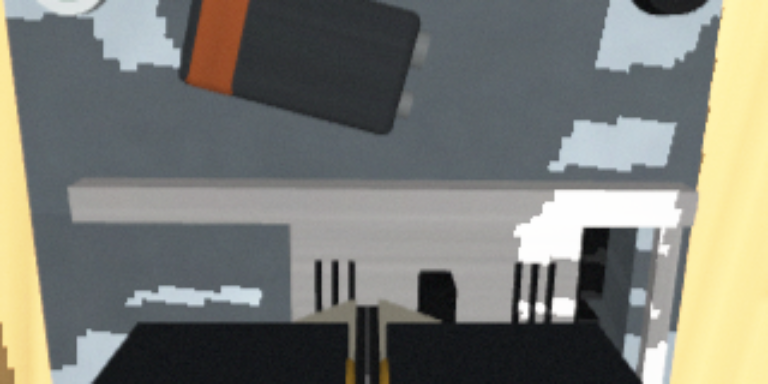

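Emit:
play_rows(moves=[255, 0, 3, 0, 0, 255, 0, 6, 0, 0, 255, 0, 9, 0, 0, 255, 0, 12, 0, 0, 255, 0, 12, 0, 0])

```text
time: 4.38
tool_pos: [626.2, -110.7, 85.6]
tcp_rot: [3.141, -0.0, 1.701]
contact_force: [-1.0, -0.8, 0.1]
grip_width: 0.5
```

```bash
python3 - <<'E'
from h import *
print(w2c(bot.get_obs()["tool_pos"]))
c=bot.capture("wrist")["color"][:,:,::-1]; cv2.imwrite("pics/w4.png",cv2.resize(c[100:260,100:420],None,fx=2.4,fy=2.4))
E
```

```text
[  13.4 -102.7]
```

View pics/w4.png

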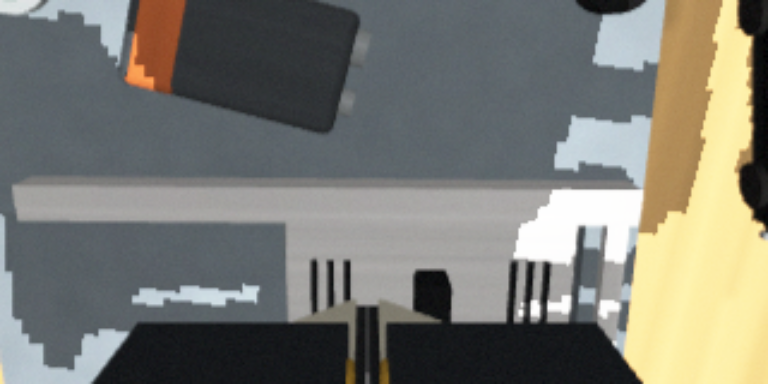

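Emit:
play_rows(moves=[255, 0, 2, 0, 0, 255, 0, 4, 0, 0, 255, 0, 5, 0, 0, 255, 0, 5, 0, 0])

```text
time: 4.77
tool_pos: [630.8, -110.2, 85.7]
tcp_rot: [3.141, -0.0, 1.701]
contact_force: [-1.1, -0.4, 0.5]
grip_width: 0.8
```

Emit:
play_rows(moves=[255, 0, 2, 0, 0, 255, 0, 3, 0, 0, 255, 0, 3, 0, 0])

```text
time: 5.02
tool_pos: [632.5, -109.9, 85.6]
tcp_rot: [-3.139, -0.0, 1.701]
contact_force: [-6.5, -0.2, 3.2]
grip_width: 0.7
```

Emit:
play_rows(moves=[255, 0, 2, 0, 0, 255, 0, 2, 0, 0, 255, 0, 2, 0, 0])

```text
time: 5.27
tool_pos: [632.8, -109.9, 85.5]
tcp_rot: [-3.135, -0.001, 1.701]
contact_force: [-12.9, -1.6, 5.6]
grip_width: 0.1
```

```bash
python3 - <<'E'
from h import *
print(w2c(bot.get_obs()["tool_pos"]))
c=bot.capture("wrist")["color"][:,:,::-1]; cv2.imwrite("pics/w5.png",cv2.resize(c[100:260,100:420],None,fx=2.4,fy=2.4))
E
```

```text
[  20.  -102.7]
```

View pics/w5.png

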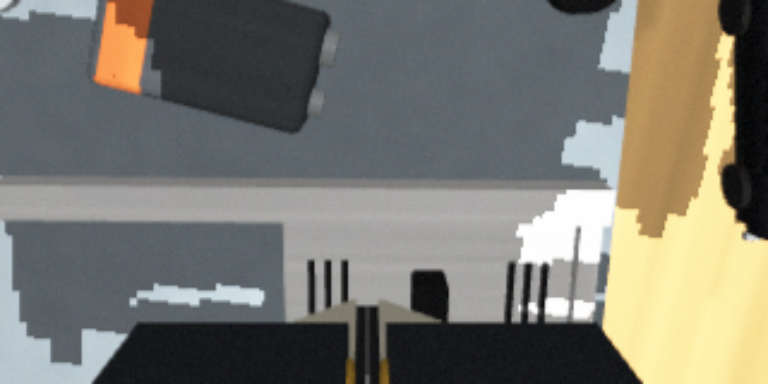

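Emit:
play_rows(moves=[255, 0, -10, 0, 0, 255, 0, -10, -30, 0, 255, 0, -10, -65, 0, 255, 10, -15, -95, 0, 0, 48, -25, -95, 0, 0, 87, -35, -95, 0, 0, 126, -45, -95, 0, 0, 164, -55, -95, 0])

```text
time: 5.98
tool_pos: [559.5, 47.4, 181.3]
tcp_rot: [3.139, -0.0, 1.7]
contact_force: [0.5, -0.0, -0.0]
grip_width: 22.7
```

Emit:
play_rows(moves=[0, 36, -3, 0, 0, 0, 60, -5, 0, 0, 0, 60, -5, 0, 0, 0, 60, -5, 0, 0])

```text
time: 6.32
tool_pos: [547.4, 106.1, 181.2]
tcp_rot: [3.14, 0.0, 1.703]
contact_force: [0.8, -0.3, 0.0]
grip_width: 49.2
```

```bash
python3 look.py a3;python3 - <<'E'
from h import *
print(w2c(bot.get_obs()["tool_pos"]))
E
```

```text
{'time': np.float64(6.317), 'tool_pos': array([547.368, 106.091, 181.186]), 'tcp_rot': array([3.14 , 0.   , 1.703]), 'contact_force': array([ 0.849, -0.313,  0.024]), 'grip_width': np.float64(49.239), 'joint_positions': array([ 0.054,  0.461,  1.535,  0.   ,  1.144, -0.079])}
[-38.5 119.8]
```

View pics/a3.png

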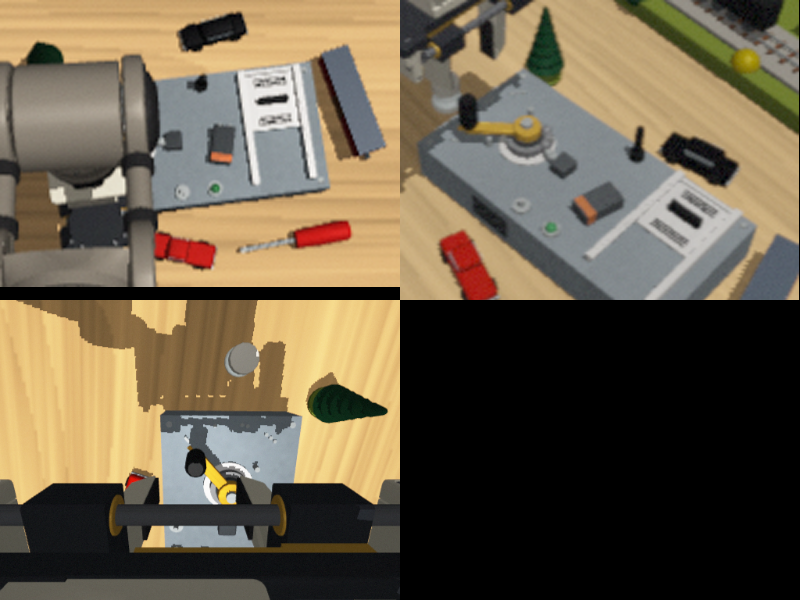

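```bash
python3 - <<'E'
from h import *
c=bot.capture("wrist")["color"][:,:,::-1]; cv2.imwrite("pics/w6.png",cv2.resize(c[120:260,180:360],None,fx=4,fy=4))
c=bot.capture("top")["color"][:,:,::-1]; cv2.imwrite("pics/t6.png",cv2.resize(c[140:220,270:350],None,fx=7,fy=7,interpolation=cv2.INTER_CUBIC))
E
```

```text
(no output)
```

View pics/w6.png

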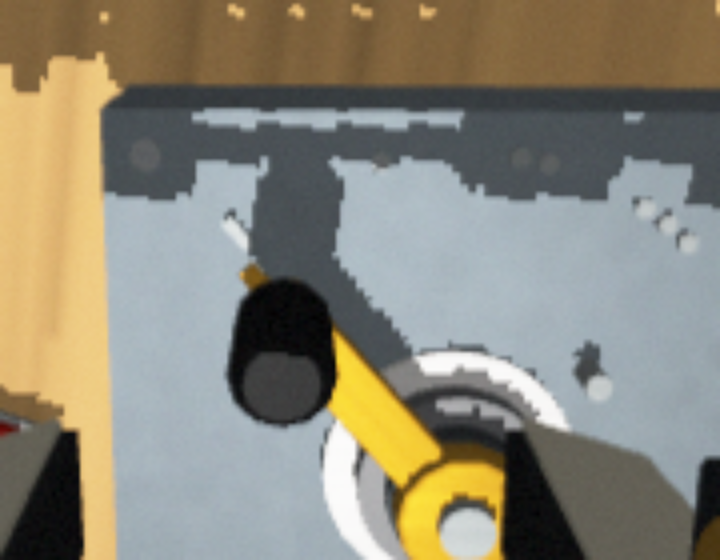

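View pics/t6.png

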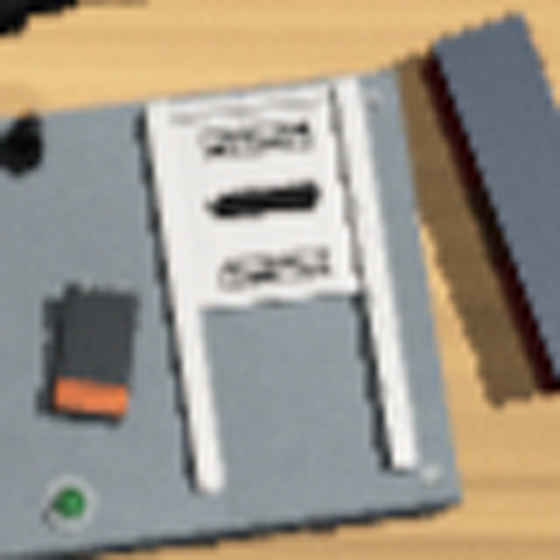

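```bash
python3 - <<'E'
from h import *
for n,u,v,z in [("knob",282,385,121),("hub",468,530,92)]:
    w=wback((180+u/4,120+v/4),z); print(n,w.round(1),w2c(w))
t=bot.capture("top"); w=back(t,(270+265/7,140+200/7),71); print("rib",w,w2c(w))
print(bot.get_obs()["tool_pos"],bot.get_obs()["grip_width"])
E
```

```text
knob [544.3 105.7 121. ] [-41.7 122.1]
hub [587.8  68.2  92. ] [-3.  79.5]
rib [ 645.57878674 -109.25774152   71.        ] [  32.8 -103.6]
[547.35191401 103.96593659 180.63691761] 81.1252397966255
```

Emit:
play_rows(moves=[0, 0, 0, 30, 0, 0, 0, 0, 60, 0, 0, 0, 0, 74, 0, 0, 0, 0, 74, 0, 0, 0, 0, 74, 0])

```text
time: 7.13
tool_pos: [547.0, 104.5, 106.4]
tcp_rot: [-3.14, -0.0, 1.7]
contact_force: [0.3, 0.2, 0.8]
grip_width: 91.6
```

Emit:
play_rows(moves=[255, 0, 0, 0, 0, 255, 0, 0, 0, 0, 255, 0, 0, 0, 0, 255, 0, 0, 0, 0, 255, 0, 0, 0, 0, 255, 0, 0, 0, 0, 255, 0, 0, 0, 0, 255, 0, 0, 0, 0])

```text
time: 7.8
tool_pos: [547.1, 104.8, 106.8]
tcp_rot: [3.141, -0.0, 1.701]
contact_force: [0.0, -0.4, -0.2]
grip_width: 42.9
```

```bash
python3 look.py a4;python3 - <<'E'
from h import *
print(w2c(bot.get_obs()["tool_pos"]))
c=bot.capture("side")["color"][:,:,::-1]; cv2.imwrite("pics/s7.png",cv2.resize(c[130:250,190:310],None,fx=5,fy=5,interpolation=cv2.INTER_CUBIC))
E
```

```text
{'time': np.float64(7.8), 'tool_pos': array([547.087, 104.838, 106.792]), 'tcp_rot': array([ 3.141, -0.   ,  1.701]), 'contact_force': array([ 0.039, -0.413, -0.199]), 'grip_width': np.float64(42.86), 'joint_positions': array([ 0.052,  0.549,  1.619,  0.   ,  0.973, -0.078])}
[-39.  120.9]
```

View pics/s7.png

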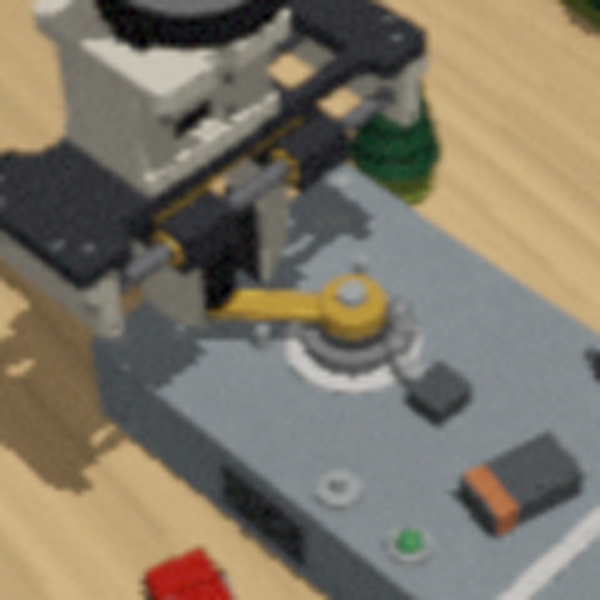

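Emit:
play_rows(moves=[255, 0, 0, 0, 0, 255, 0, 0, 0, 0, 255, 0, 0, 0, 0, 255, 0, 0, 0, 0, 255, 0, 0, 0, 0, 255, 0, 0, 0, 0])

```text
time: 8.5
tool_pos: [546.7, 104.8, 106.6]
tcp_rot: [-3.141, -0.0, 1.701]
contact_force: [-3.8, 0.1, 2.0]
grip_width: 19.0
```

Emit:
play_rows(moves=[255, 3.2, 4.1, 0, 0, 255, 6, 8.6, 0, 0, 255, 8.4, 13.2, 0, 0, 255, 10.5, 18, 0, 0, 255, 12.1, 23, 0, 0, 255, 13.4, 28.1, 0, 0, 255, 14.1, 33.3, 0, 0, 255, 14.4, 38.5, 0, 0])

```text
time: 9.17
tool_pos: [583.6, 123.8, 106.6]
tcp_rot: [-3.141, 0.001, 1.701]
contact_force: [-3.4, -5.2, 1.2]
grip_width: 19.4
```

Emit:
play_rows(moves=[255, -0.3, 5.2, 0, 0, 255, -0.9, 10.4, 0, 0, 255, -2.1, 15.5, 0, 0, 255, -3.7, 20.5, 0, 0, 255, -5.7, 25.3, 0, 0, 255, -8, 30, 0, 0, 255, -10.8, 34.5, 0, 0, 255, -13.6, 38.2, 0, 0])

```text
time: 9.83
tool_pos: [622.4, 115.1, 106.4]
tcp_rot: [-3.139, 0.0, 1.701]
contact_force: [-8.9, -3.3, 4.2]
grip_width: 19.0
```

Emit:
play_rows(moves=[255, 0, 0, 0, 0, 255, 0, 0, 0, 0, 255, 0, 0, 0, 0, 255, 0, 0, 0, 0])

```text
time: 10.17
tool_pos: [622.4, 115.1, 106.5]
tcp_rot: [-3.139, 0.0, 1.701]
contact_force: [-7.4, -3.4, 3.4]
grip_width: 19.4
```

```bash
python3 look.py a5;python3 - <<'E'
from h import *
q=w2c(bot.get_obs()["tool_pos"]); print(q, np.degrees(np.arctan2(q[1]-75,q[0])),np.hypot(q[1]-75,q[0]))
c=bot.capture("wrist")["color"][:,:,::-1]; cv2.imwrite("pics/w8.png",cv2.resize(c[60:300,120:400],None,fx=2.5,fy=2.5))
c=bot.capture("side")["color"][:,:,::-1]; cv2.imwrite("pics/s8.png",cv2.resize(c[110:250,200:340],None,fx=4.2,fy=4.2,interpolation=cv2.INTER_CUBIC))
E
```

```text
{'time': np.float64(10.167), 'tool_pos': array([622.415, 115.144, 106.48 ]), 'tcp_rot': array([-3.139,  0.   ,  1.701]), 'contact_force': array([-7.396, -3.362,  3.408]), 'grip_width': np.float64(19.404), 'joint_positions': array([ 6.200e-02,  6.700e-01,  1.383e+00, -1.000e-03,  1.091e+00,
       -6.700e-02])}
[ 37. 122.] 51.78897457443879 59.81638571495272
```

View pics/w8.png

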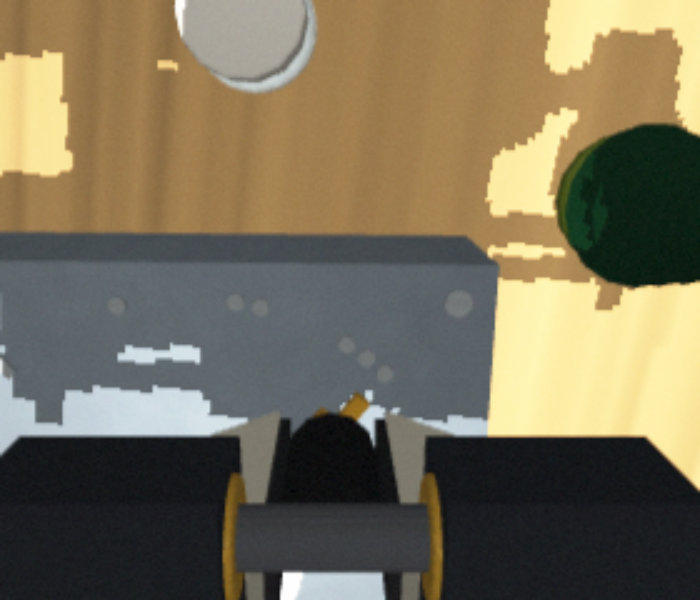

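View pics/s8.png

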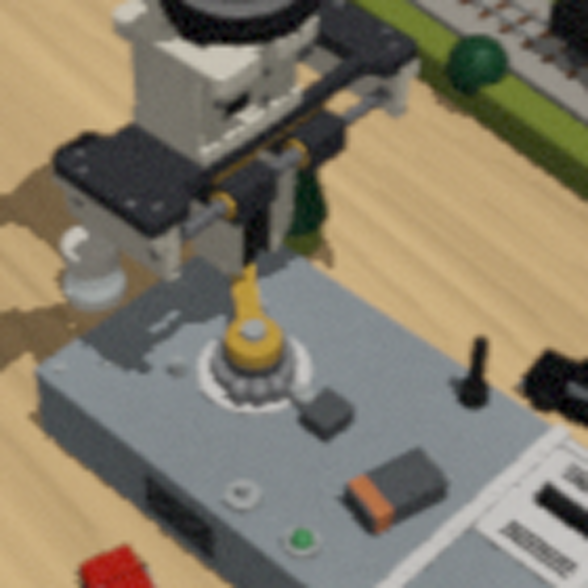

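View pics/a5.png

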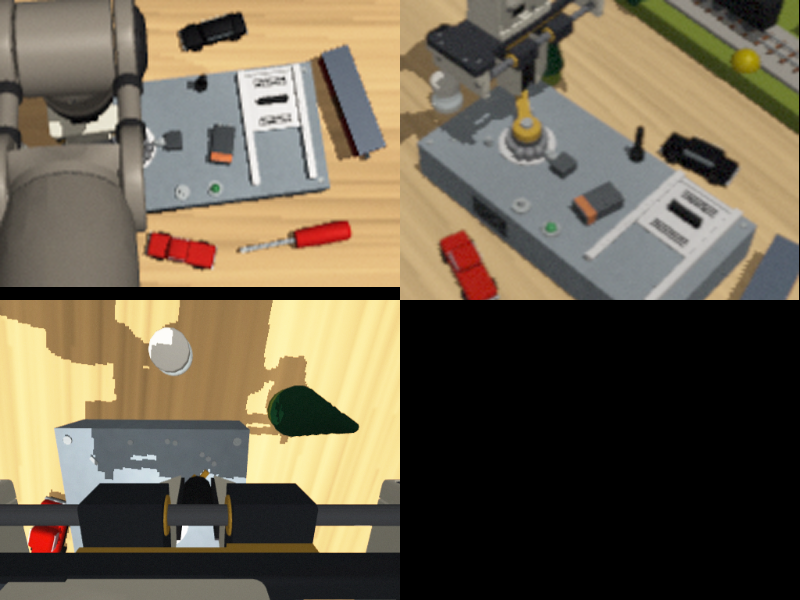

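Emit:
play_rows(moves=[255, 0, 0, 0, 0, 255, 0, 0, 0, 0, 255, 0, 0, 0, 0, 255, 0, 0, 0, 0, 255, 0, 0, 0, 0, 255, 0, 0, 0, 0, 255, 0, 0, 0, 0, 255, 0, 0, 0, 0])

```text
time: 11.08
tool_pos: [622.4, 115.2, 106.5]
tcp_rot: [-3.139, 0.0, 1.701]
contact_force: [-6.9, -2.8, 2.7]
grip_width: 19.4
```

```bash
python3 - <<'E'
from h import *
o=bot.get_obs();q=w2c(o["tool_pos"]); print(o["time"],q, np.degrees(np.arctan2(q[1]-75,q[0])),o["contact_force"],o["grip_width"],abs(o["dq"]).max())
t=bot.capture("top"); i=t["color"][:,:,::-1]
cv2.imwrite("pics/t9.png",cv2.resize(i[120:260,175:370],None,fx=4,fy=4,interpolation=cv2.INTER_CUBIC))
print(bot.close_job())
E
```

```text
11.0833 [ 37. 122.] 51.78897457443879 [-6.87354936 -2.8303769   2.67042065] 19.35914241096016 0.0016278350331715998
the job is handed in; nothing more can be done
None
```

I slid the battery cover home, then gripped the knob and turned the handle clockwise into the third notch. I handed the job in at 11.1 s, with the gripper still holding the knob there; no verdict was reported.

- **Cover:** I pushed the rib with the closed fingers until the end stop took the load. The force rose to 13 N and the tool stopped moving. In the top view afterwards the rib was about 2 mm from its home position, which is within the measuring error. The wrist view just before I backed off still showed a thin line at the end rail.
- **Handle:** I measured the tool at x = 37, y = 122 mm of the controller, the given third-notch position. That is 51.8° from the pivot, or about 1.38 rad. The fingers were closed on the knob at 19.4 mm, the force on the tool was about 8 N, and the arm was still for the last second. I took the handle angle from the tool position; the arm also pointed at the three pips in the wrist view.
- **Bystanders:** those visible in the last pictures looked unmoved by eye. I did not measure them. The top view had the jar and tree hidden behind the arm, but the wrist view showed both standing.
- **Disagreement:** the wrist camera placed the rib and the knob about 2–3 mm off the other estimates. I kept enough margin, and the grip closed cleanly on the knob.

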